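Turn the model-stand feet over and reject the one without a boss

ROBOT

A 6-joint arm with a two-finger parallel gripper is mounted at the origin on the work surface. World frame = base frame: x ahead of the robot, y to its left, z up, the work surface at z = 0. Lengths are in m, angles in rad, forces in N, time in s.
With the tool pointing down it reaches from about 0.35 to 0.975 m from the base axis. Payload 7.1 kg.
Tool frame: the origin (TCP) lies at the very end of the fingers, on their centre line; the grasp point (between the pads) lies 19 mm behind it (robot.hold_point_z is the distance from the TCP to the grasp point, in m); z points along the fingers, y is the line along which they close (so a half turn about z gives the same grasp; the last joint's range is limited). The gripper opens to 88 mm and grips with 3 to 60 N. Pads are 20 mm wide; open, the fingers measure 115 mm over their backs; the gripper's body (75 mm by 178 mm) begins 61 mm behind the grasp point.
Start: joints at [-1.28, 0.423, 1.63, -0, 1.089, -0.019], TCP at [0.191, -0.595, 0.192] pointing down, gripper open.
Joint ranges: [-3, 3], [-0.9, 2.11], [0.09, 2.58], [-1.31, 4.45], [0.11, 2.69], [-2.54, 2.54]. Speed limits (rad/s): [2.39, 2.39, 3.01, 3.14, 3.14, 3.14].

INTERFACE

Orientations are given as [roll, pitch, yaw] about the fixed x, y, z axes, in that order (R = Rz(yaw) Ry(pitch) Rx(roll)).
In Python, from station import sensors, optics, ticket, robot gives the robot as it stands. The module is installed in compiled form; this text tells all that it offers.
- The arm moves only by the tool apply_moves, never from a script. Its arguments are lists of equal length, an entry for each row: "fingers": the opening in per cent of the stroke, from 0 (shut) to 100 (fully open); "travel": the shift along the tool's x, y, z in m, a list of three; "spin": the turn about the tool's z in rad. A call has 1 to 10 rows; each row shifts and turns the commanded pose from where the row before left it, along the tool's axes as they then stand; what a row does not reach is not made up. A row lasts 1/8 s, in which the tool goes at most 62.5 mm and 10.7 degrees, less where a joint would pass 70% of its speed; a pose out of reach is approached as far as the arm can. A call with a gripper value outside its range is refused whole. The fingers move at their own pace and stop on an object; "grip_force" is the grip in N (left out, the last holds). Time passes only in rows, so rows that do not move let the fingers close. It gives the time, the measured TCP pose, the force, the opening and the grip force at its end, in the units of the state.
- sensors.get_state(): the state, without advancing time (a new reading comes with each control period).
- optics.capture(name): name is "side" or "top"; returns the picture (400x640x3 uint8, red, green, blue); there is no depth.
- optics.camera_info(name): a dict with "intrinsics" (3x3 intrinsics, pixels), "R" (3x3) and "t" (3): a world point X has camera coordinates R X + t. Camera axes: x right, y down, z forward; pixel columns grow to the right and rows downward; lengths in m; the calibration is good to about 2 mm. A picture is of the moment at which its call begins. camera_info takes no time and is no camera call.
- ticket.sign_off(): hands the job in; it is judged then, once.
The state is a dict: "time_s": time; "joint_pos": joint angles; "joint_vel": joint speeds; "effort": joint torques, N m; "position": TCP position; "orientation": TCP orientation; "force": force on the tool from outside, world axes, zero at the start; "wrist_torque": the same for the moment, N m; "finger_gap": opening from 0.0 (shut) to 1.0 (fully open); "grip_force": force on a finger pad.
Only numpy, scipy, OpenCV 4.12 (cv2) and the standard library are available. Lean on these libraries where they do the work, as an engineer would, in place of code of your own. Each camera call takes 0.05 s, during which the arm holds its last target. There are 200 camera calls.

TASK

Two stand feet for the classroom's molecule kits sit in the pockets of the hinged flap of the plywood turning jig. Lift the flap by its handle all the way over to its stop so that both feet tip out underside up on the jig's cork-faced board, then swing the flap fully back down. Pick up the foot that has no round boss inside and put it down in the plain undivided tray; leave the sound foot on the board, underside up.

Things in the scene. Friction and masses are not known exactly. Their poses are not given: they have to be found in the camera images.
- jig: Plywood turning jig, fixed, 236 mm (x) by 256 mm (y). Origin: on the table under the middle of the hinge; x along the hinge, y towards the flap as it lies at the start, z up. The hinge axis is parallel to x, 35 mm above the table, between two cheeks 42 mm high at x = +-112 mm.
- board (a point): Middle of the cork-faced board's top, 15 mm above the table, 87 mm to -y of the jig's origin; axes as the jig's. Board 220 mm (x) by 140 mm (y), with a rim 5 to 7 mm high on its outer three sides. The feet tip out here about 50 mm from the hinge line, still 96 mm or so apart, nearly square to the jig.
- flap (a joint): Flap angle in rad: 0 level over the jig's +y side (start), 1.57 upright, 2.4 at its stop, leaning over the board. Turns about +x of the jig. The feet tip out at about 1.9 to 2.1 rad. Stiff hinge: stays where left, takes about 5 N at the handle.
- handle (a point): Middle of the flap's round steel handle bar, 10 mm thick, 100 mm long, parallel to the hinge; at flap angle 0 it is 128 mm to +y of the hinge axis and 30 mm above it (65 mm above the table). Free space below it; the flap's edge is 44 mm from it. The bar can turn between the fingers, so the gripper may stay pointing down.
- foot_sound_centre (a point): White plastic stand foot, 50 x 50 mm, 26 mm tall, closed flat top, hollow below, 5 mm walls. SOUND: in the hollow stands a round boss 20 mm across, nearly as tall as the rim. Both look alike from above at the start. Point: its centre; z out of the closed top, x, y along its sides. Starts top up in either flap pocket: 48 mm either side of the jig's middle, 50 mm to +y of the hinge, underside at 15 mm.
- foot_bare_centre (a point): White plastic stand foot, 50 x 50 mm, 26 mm tall, closed flat top, hollow below, 5 mm walls. FAULTY: its hollow is empty, the boss is missing. Both look alike from above at the start. Point: its centre; z out of the closed top, x, y along its sides. Starts top up in either flap pocket: 48 mm either side of the jig's middle, 50 mm to +y of the hinge, underside at 15 mm.
- tray_floor (a point): Middle of the inner floor (4 mm above the table) of the plain undivided open tray, grey plastic, fixed, 130 x 130 mm outside, walls 4 mm thick, 35 mm high. It stands on one side of the jig; the tray with four compartments of balls on the other side is not for rejects.
There are look-alikes about, which are no part of the job. What is shaped like the part that bears foot_bare_centre but pink or red is not meant. Leave any red look-alike of the part that bears tray_floor alone.

How it is judged:
By the outcome, as a careful person would: the job done as asked, in the order asked, and still so for the second after the job is handed in, with the robot touching nothing.
It also fails if it takes over 61 s, if anything falls off the work surface, if the arm or the gripper's body presses on something with over 40 N, if the wrist force passes 120 N, or if a joint passes its speed limit or range.

## Working session

There is one attempt and no reset: what is moved stays moved. The work goes in short steps, Python scripts to look and compute and a tool call to move; the robot and the scene stay as the last step left them, time stands still between calls to the robot, and variables do not carry over. Pictures are saved under pics/ and viewed, at most 10 in all, crops included, and the job is handed in when it is done.

Besides the shell and the picture viewer there is one more tool, called after "Call:" as name(argument=value, ...) on one line, values as JSON. apply_moves: Moves the arm, as the interface text tells. Its arguments: {"type":"object","properties":{"fingers":{"type":"array","items":{"type":"number"}},"travel":{"type":"array","items":{"type":"array","items":{"type":"number"}}},"spin":{"type":"array","items":{"type":"number"}},"grip_force":{"type":"number"}},"required":["fingers","travel","spin"]}

```bash
mkdir -p pics
cat > h.py <<'E'
import numpy as np, cv2
from station import sensors, optics, ticket, robot
def ray(n,uv,z):
    c=optics.camera_info(n);K=np.array(c["intrinsics"]);R=np.array(c["R"]);t=np.array(c["t"])
    o=-R.T@t; d=R.T@np.linalg.inv(K)@np.array([uv[0],uv[1],1.]); return o+d*(z-o[2])/d[2]
def proj(n,X):
    c=optics.camera_info(n);p=np.array(c["intrinsics"])@(np.array(c["R"])@np.array(X)+np.array(c["t"]));return p[:2]/p[2]
def save(n,f):
    im=optics.capture(n);cv2.imwrite("pics/"+f,im[:,:,::-1]);return im
E
python3 - <<'E'
from h import *
a=save("top","t0.png");b=save("side","s0.png")
s=sensors.get_state();print(s)
for n in("top","side"):
    c=optics.camera_info(n);print(n,-np.array(c["R"]).T@c["t"],c)
E
```

```text
{'time_s': 0.1, 'joint_pos': array([-1.28000146e+00,  4.23766913e-01,  1.63062044e+00, -4.41912575e-05,
        1.08861012e+00, -1.89719869e-02]), 'joint_vel': array([-0.00037099, -0.00049171, -0.00371771,  0.00048708, -0.00092354,
       -0.00111035]), 'effort': array([-9.64826140e-04, -5.45616102e+01, -2.74325055e+01,  6.45083771e-02,
        1.88683555e-02, -2.26047030e-05]), 'position': array([ 0.19039163, -0.59471007,  0.19157521]), 'orientation': array([-3.14018734e+00,  1.24662149e-05,  3.09787382e-01]), 'force': array([ 0.0472136 , -0.17280398,  0.28120547]), 'wrist_torque': array([ 0.01848999, -0.00608379, -0.01075377]), 'grip_force': 0.0, 'finger_gap': 1.002284953788268}
top [0.39553105 0.00604191 0.91634418] {'intrinsics': array([[368.77828161,   0.        , 325.38939482],
       [  0.        , 368.77828161, 203.12524339],
       [  0.        ,   0.        ,   1.        ]]), 'R': array([[ 2.60518470e-04, -9.99770795e-01, -2.14077228e-02],
       [-9.97161370e-01,  1.35214644e-03, -7.52819666e-02],
       [ 7.52936579e-02,  2.13665665e-02, -9.96932463e-01]]), 't': array([0.02555433, 0.46338431, 0.88362318])}
side [0.40771716 0.75706732 0.87339856] {'intrinsics': array([[432.68147318,   0.        , 317.11393043],
       [  0.        , 432.68147318, 197.81929064],
       [  0.        ,   0.        ,   1.        ]]), 'R': array([[-0.99640133, -0.08263721, -0.01885444],
       [-0.04700244,  0.72380002, -0.68840708],
       [ 0.07053489, -0.68504352, -0.72507945]]), 't': array([0.48527929, 0.07245211, 1.12314912])}
```

View pics/t0.png

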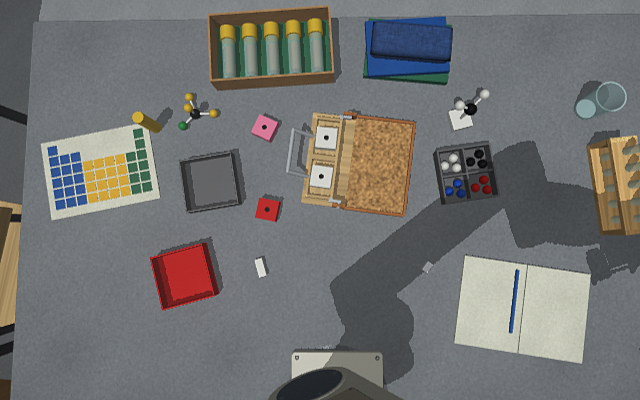

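View pics/s0.png

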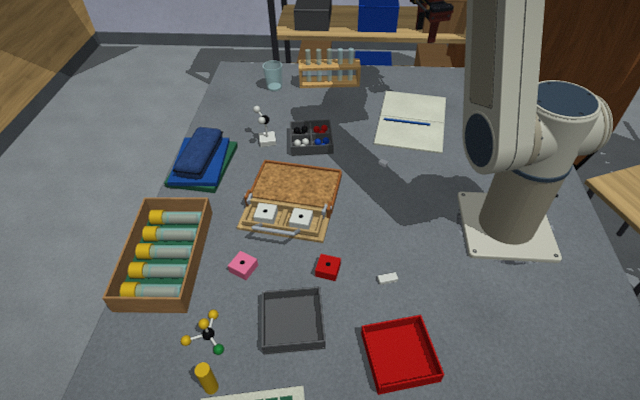

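The top view shows two white feet in the flap at (326,137) and (321,177). Look-alikes are a pink foot at (265,127) and a red one at (267,209). The trays are grey plain at (211,181), red at (184,275) and four-compartment at (466,173). I choose the white feet in the flap, the grey handle at about (295,152), and the grey plain tray.

```bash
cat > m.py <<'E'
from h import *
def white(n,f,boxx):
    im=cv2.imread("pics/"+f);x0,y0,x1,y1=boxx
    hsv=cv2.cvtColor(im,cv2.COLOR_BGR2HSV);m=((hsv[...,1]<40)&(hsv[...,2]>170)).astype(np.uint8)
    k=np.zeros_like(m);k[y0:y1,x0:x1]=m[y0:y1,x0:x1]
    cs,_=cv2.findContours(k,cv2.RETR_EXTERNAL,cv2.CHAIN_APPROX_NONE)
    return [cv2.minAreaRect(c) for c in cs if cv2.contourArea(c)>80]
E
python3 - <<'E'
from m import *
for n,f,b in(("top","t0.png",(300,115,345,200)),("side","s0.png",(245,195,320,235))):
    P=[]
    for r in white(n,f,b):
        p=ray(n,r[0],.041);P.append(p);print(n,r,p)
    if len(P)==2: d=P[1]-P[0];print(np.linalg.norm(d),np.degrees(np.arctan2(d[1],d[0])),(P[0]+P[1])/2)
im=cv2.imread("pics/t0.png")
g=cv2.cvtColor(im,cv2.COLOR_BGR2GRAY)
k=((g<75)).astype(np.uint8)[140:222,170:250]
cs,_=cv2.findContours(k,0,2);c=max(cs,key=cv2.contourArea);r=cv2.minAreaRect(c);print(r);u=np.array(r[0])+[170,140]
print("tray",ray("top",u,.03),[ray("top",q+np.array([170,140]),.035)[:2] for q in cv2.boxPoints(r)])
a=cv2.resize(im[100:230,170:430],None,fx=3,fy=3,interpolation=cv2.INTER_CUBIC);cv2.imwrite("pics/c0.png",a)
E
```

```text
top ((320.8499755859375, 176.04998779296875), (20.647518157958984, 20.7889404296875), 8.130102157592773) [0.52668215 0.03569321 0.041     ]
top ((325.8316650390625, 137.18316650390625), (20.59726905822754, 20.298757553100586), 5.710592269897461) [0.62124211 0.0237765  0.041     ]
0.09530788601125688 -7.182710708495993 [0.57396213 0.02973486 0.041     ]
side ((300.270263671875, 215.87838745117188), (20.54987335205078, 14.79590892791748), 9.462323188781738) [0.52638698 0.03681657 0.041     ]
side ((264.62310791015625, 210.51541137695312), (20.217660903930664, 14.512063980102539), 7.125016689300537) [0.62061888 0.02461589 0.041     ]
0.09501845289676147 -7.377336740468473 [0.57350293 0.03071623 0.041     ]
((37.77027130126953, 41.621620178222656), (49.81289291381836, 51.29248809814453), 80.53767395019531)
tray [0.51544286 0.31190765 0.03      ] [array([0.56495775, 0.38360578]), array([0.58526317, 0.25988911]), array([0.46516841, 0.23762659]), array([0.44493098, 0.36000355])]
```

View pics/c0.png

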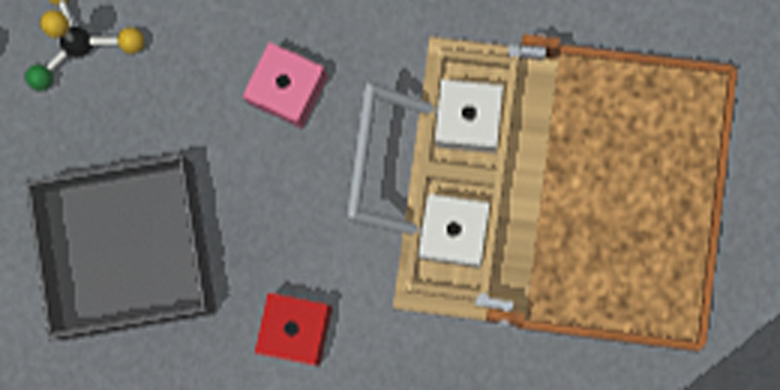

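The close crop confirms the choice. The handle bar runs from (370,88) to (352,215) in the crop, the two white feet are in the flap, and the grey tray is at left. Next I spin to the jig's angle and start moving across.

Run:
```python
from h import *
a=ray("top",(170+370/3,100+88/3),.068);b=ray("top",(170+353/3,100+215/3),.068);print(a,b,(a+b)/2)
```

```text
[0.63341293 0.09953312 0.068     ] [0.53315316 0.11206671 0.068     ] [0.58328304 0.10579991 0.068     ]
```

Call:
apply_moves(fingers=[100,100,100,100,100,100,100,100,100,100], travel=[[0,0,0],[0,0,0],[0,0,0],[0.022,-0.053,0],[0.022,-0.053,0],[0.022,-0.053,0],[0.022,-0.053,0],[0.022,-0.053,0],[0.022,-0.053,0],[0.022,-0.053,0]], spin=[0.146,0.146,0.146,0,0,0,0,0,0,0])

```text
time_s: 1.35
position: [0.3913, -0.2452, 0.1922]
orientation: [-3.142, 0.0, -0.129]
force: [0.0, -0.4, -0.1]
finger_gap: 1.0
grip_force: 0.0
```

Call:
apply_moves(fingers=[100,100,100,100,100,100,100,100,70,70], travel=[[0.021,-0.053,0],[0.021,-0.053,0],[0.021,-0.053,0],[0.021,-0.054,0],[0.021,-0.054,0],[0.02,-0.054,0],[0.02,-0.053,0],[0,0,0.05],[0,0,0.05],[0,0,0.045]], spin=[0,0,0,0,0,0,0,0,0,0])

```text
time_s: 2.6
position: [0.5817, 0.1057, 0.0453]
orientation: [3.141, 0.001, -0.128]
force: [0.8, -0.3, 0.5]
finger_gap: 0.813
grip_force: 0.0
```

Run:
```python
from h import *
im=save("side","s1.png");u=proj("side",(.583,.107,.065)).astype(int);print(u)
cv2.imwrite("pics/c1.png",cv2.resize(im[u[1]-70:u[1]+50,u[0]-80:u[0]+80,::-1],None,fx=4,fy=4))
```

```text
[273 230]
```

View pics/c1.png

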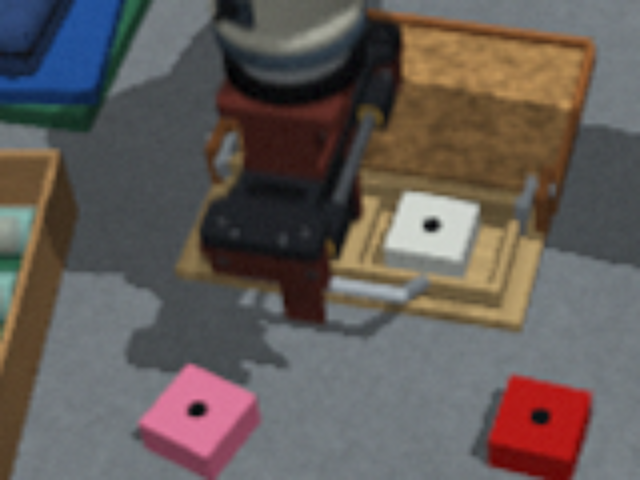

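The crop shows the outer finger in front of the bar, about (305,290), with the bar passing between the fingers. I close on it.

Call:
apply_moves(fingers=[8,5,5,5,5,5], travel=[[0,0,0],[0,0,0],[0,0,0],[0,0,0],[0,0,0],[0,0,0]], spin=[0,0,0,0,0,0], grip_force=25)

```text
time_s: 3.4
position: [0.5824, 0.1054, 0.0475]
orientation: [-3.142, -0.0, -0.128]
force: [-0.3, -0.3, -0.8]
finger_gap: 0.084
grip_force: 0.0
```

Run:
```python
import numpy as np
a=np.concatenate([np.linspace(0,1.6,11),np.linspace(1.72,2.4,8)])
y=.128*np.cos(a)-.03*np.sin(a);z=.128*np.sin(a)+.03*np.cos(a)
for i in range(1,len(a)):print(round(a[i],2),np.round([-(y[i]-y[i-1]),-(z[i]-z[i-1])],4))
```

```text
0.16 [ 0.0064 -0.02  ]
0.32 [ 0.0095 -0.0187]
0.48 [ 0.0124 -0.017 ]
0.64 [ 0.0149 -0.0148]
0.8 [ 0.0171 -0.0122]
0.96 [ 0.0188 -0.0093]
1.12 [ 0.0201 -0.0062]
1.28 [ 0.0208 -0.0029]
1.44 [0.021  0.0004]
1.6 [0.0207 0.0037]
1.72 [0.015 0.005]
1.82 [0.0116 0.0053]
1.91 [0.011  0.0064]
2.01 [0.0104 0.0074]
2.11 [0.0096 0.0084]
2.21 [0.0087 0.0093]
2.3 [0.0078 0.0101]
2.4 [0.0068 0.0108]
```

Call:
apply_moves(fingers=[0,0], travel=[[0,0,0],[0,0,0]], spin=[0,0], grip_force=25)

```text
time_s: 3.65
position: [0.5823, 0.1054, 0.0472]
orientation: [3.142, 0.0, -0.128]
force: [-0.0, 0.1, -0.3]
finger_gap: 0.009
grip_force: 0.0
```

Run:
```python
from h import *
im=save("side","s2.png");u=[273,230]
a=cv2.resize(im[u[1]-60:u[1]+40,u[0]-60:u[0]+60,::-1],None,fx=5,fy=5)
im=save("top","t2.png");
u=proj("top",(.583,.107,.065)).astype(int);b=cv2.resize(im[u[1]-50:u[1]+50,u[0]-20:u[0]+20,::-1],None,fx=5,fy=5)
cv2.imwrite("pics/c2.png",np.hstack([a,b]))
```

```text
(no output)
```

View pics/c2.png

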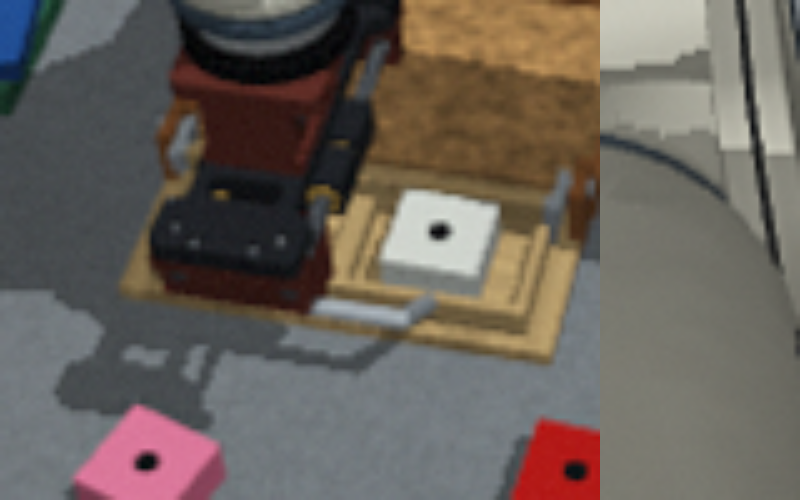

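Run:
```python
from h import *
c,s=np.cos(-.128),np.sin(-.128)
J=lambda x,y,z:(.5674+c*x-s*y,-.0194+s*x+c*y,z)
print("bar ends side pred",proj("side",J(-.05,.128,.065)),proj("side",J(.05,.128,.065)))
print("bar ends top pred",proj("top",J(-.05,.128,.065)),proj("top",J(.05,.128,.065)))
T=np.array([.5817,.1057,.0453]);print("tip outer in s1",proj("side",T+np.array([.13*.049,.049,0])))
im=cv2.imread("pics/s0.png");a=cv2.resize(im[195:245,230:335],None,fx=7,fy=7)
im=cv2.imread("pics/s1.png");b=cv2.resize(im[195:245,230:335],None,fx=5,fy=5)
b=np.pad(b,((0,0),(0,735-525),(0,0)));cv2.imwrite("pics/c3.png",np.vstack([a[:340],b]))
```

```text
bar ends side pred [293.05440174 233.35890775] [253.17878661 227.1060302 ]
bar ends top pred [287.03050188 171.45303199] [292.77713273 129.72165576]
tip outer in s1 [268.89731091 250.79625997]
```

View pics/c3.png

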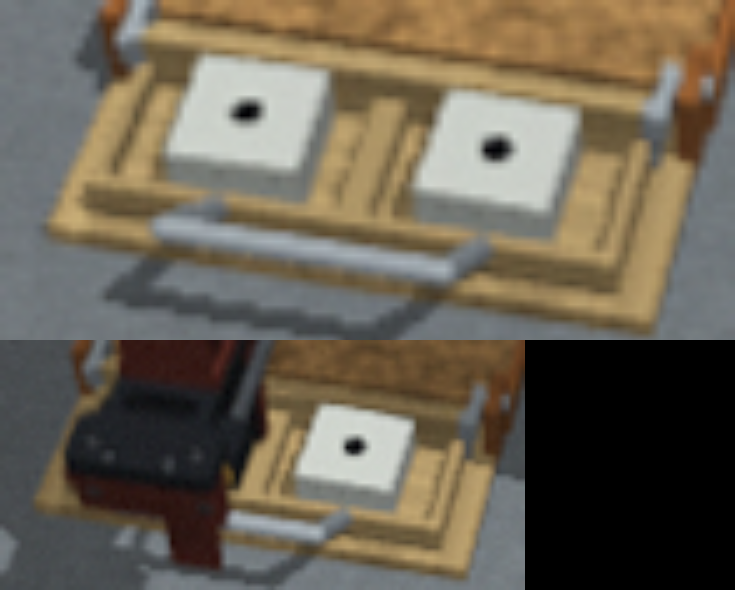

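Run:
```python
from h import *
T=np.array([.5823,.1054,.0472]);c,s=np.cos(-.128),np.sin(-.128)
P=lambda x,y,z:np.round(proj("side",T+np.array([c*x-s*y,s*x+c*y,z])),1)
for dz in(0,.02,.04):
  print(dz,"body front bottom",P(-.0375,.089,.08+dz),P(.0375,.089,.08+dz),"tip",P(0,.0135,dz),P(0,0,dz))
print(sensors.get_state()["joint_pos"])
```

```text
0 body front bottom [276.4 245.2] [243.3 239.9] tip [272.8 238.5] [274.4 234.2]
0.02 body front bottom [275.5 239.5] [242.  234.1] tip [272.  233.3] [273.6 229. ]
0.04 body front bottom [274.7 233.6] [240.6 228.2] tip [271.2 227.9] [272.8 223.6]
[1.58981707e-01 5.72146028e-01 1.78719527e+00 9.92797902e-06
 7.82443130e-01 1.85798773e+00]
```

Run:
```python
from h import *
print(proj("top",(0,0,0)),proj("side",(0,0,0)),proj("side",(0,0,.3)))
for uv in((291,352),(382,352)):print("top plate corner",ray("top",uv,.02))
for uv in((461,193),(467,256),(559,255),(537,193)):print("side",ray("side",uv,.02))
for f in("s1.png","s2.png"):
  im=cv2.imread("pics/"+f).astype(int);b,g,r=im[...,0],im[...,1],im[...,2]
  m=((r>g*1.6)&(r<130)&(r>35)).astype(np.uint8);m[:, :225]=0;m[:,310:]=0;m[:150]=0;m[260:]=0
  for v in range(220,250):
    x=np.where(m[v])[0]
    if len(x):print(f,v,x.min(),x.max(),len(x))
```

```text
[336.05443895 396.51771293] [504.06271071 225.73071039] [546.26385735 133.76453095]
top plate corner [0.10942025 0.10670051 0.02      ]
top plate corner [ 0.11094268 -0.10837952  0.02      ]
side [ 0.10077145 -0.09268048  0.02      ]
side [0.11680549 0.11887126 0.02      ]
side [-0.1009635   0.10087034  0.02      ]
side [-0.10327782 -0.10584845  0.02      ]
s1.png 222 244 274 3
s1.png 223 245 274 11
s1.png 224 246 274 14
s1.png 225 246 274 20
s1.png 226 246 274 28
s1.png 227 247 274 27
s1.png 228 250 275 21
s1.png 229 260 274 12
s1.png 230 263 274 12
s1.png 231 263 273 11
s1.png 232 264 272 9
s1.png 233 264 272 9
s1.png 234 264 273 10
s1.png 235 265 272 8
s1.png 236 264 272 9
s1.png 237 265 273 9
s1.png 238 265 273 9
s1.png 239 266 273 8
s1.png 240 272 273 2
s2.png 220 276 278 3
s2.png 221 243 278 4
s2.png 222 243 278 8
s2.png 223 244 278 15
s2.png 224 245 278 18
s2.png 225 246 278 23
s2.png 226 246 277 32
s2.png 227 246 277 32
s2.png 228 248 277 25
s2.png 229 253 274 19
s2.png 230 260 274 15
s2.png 231 267 274 8
s2.png 232 273 273 1
```

The gripper appears about 40 mm higher in the picture than the stated TCP, and the fingers closed on nothing, so they probably closed above the bar. I'll open and go lower carefully; there is clearance under either reading.

Call:
apply_moves(fingers=[60,60,60,60,60,60,60,60], travel=[[0,0,0],[0,0,0],[0,0,0],[0,0,0],[0,0,0.01],[0,0,0.01],[0,0,0.01],[0,0,0]], spin=[0,0,0,0,0,0,0,0])

```text
time_s: 4.75
position: [0.5814, 0.1053, 0.016]
orientation: [3.141, 0.002, -0.128]
force: [-0.0, 0.4, 0.0]
finger_gap: 0.596
grip_force: 0.0
```

Run:
```python
from h import *
im=save("side","s3.png");u=[270,228]
a=cv2.resize(im[u[1]-50:u[1]+30,u[0]-60:u[0]+50,::-1],None,fx=7,fy=7,interpolation=2);cv2.imwrite("pics/c4.png",a)
```

```text
(no output)
```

View pics/c4.png

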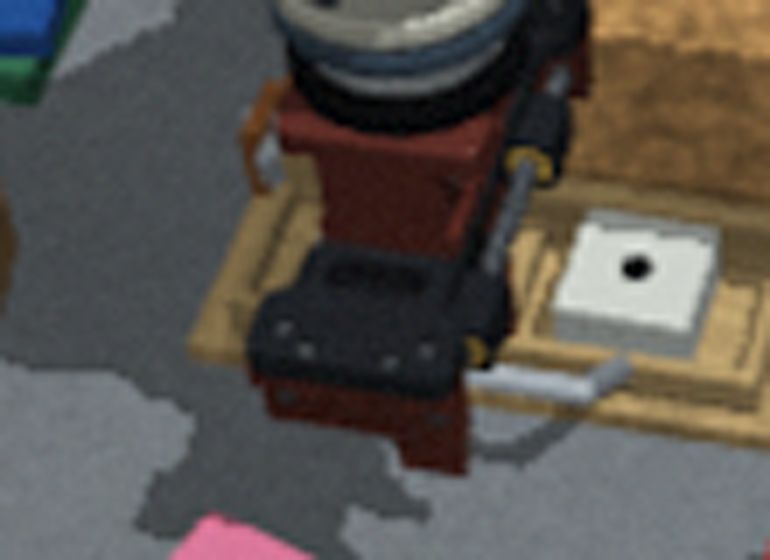

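The crop shows the outer finger's tip at about (434,465), just below the bar's level, so it is still about 39 mm above the stated height. I lower 12 mm more, which keeps the stated TCP above the table, and close.

Call:
apply_moves(fingers=[60,60,60,5,5,5,5,5,5], travel=[[0,0,0.006],[0,0,0.006],[0,0,0],[0,0,0],[0,0,0],[0,0,0],[0,0,0],[0,0,0],[0,0,0]], spin=[0,0,0,0,0,0,0,0,0], grip_force=25)

```text
time_s: 5.92
position: [0.583, 0.1085, 0.0058]
orientation: [-3.138, -0.001, -0.129]
force: [-1.1, 16.8, 0.5]
finger_gap: 0.105
grip_force: 25.0
```

Gripped the bar (gap 0.105, about 10 mm). Next I relieve the side force and lift along the arc.

Call:
apply_moves(fingers=[5,5,5,5], travel=[[0,-0.003,0],[0,0.0064,-0.02],[0,0.0095,-0.0187],[0,0.0124,-0.017]], spin=[0,0,0,0], grip_force=35)

```text
time_s: 6.42
position: [0.5793, 0.0817, 0.0618]
orientation: [-3.139, -0.0, -0.129]
force: [1.8, 6.3, -3.0]
finger_gap: 0.103
grip_force: 35.0
```

Call:
apply_moves(fingers=[5,5,5,5,5,5,5], travel=[[0,0.0149,-0.0148],[0,0.0171,-0.0122],[0,0.0188,-0.0093],[0,0.0201,-0.0062],[0,0.0208,-0.0029],[0,0.021,0.0004],[0,0.0207,0.0037]], spin=[0,0,0,0,0,0,0], grip_force=35)

```text
time_s: 7.3
position: [0.5619, -0.0521, 0.1037]
orientation: [-3.141, -0.001, -0.129]
force: [-0.0, 4.6, 2.3]
finger_gap: 0.104
grip_force: 35.0
```

Call:
apply_moves(fingers=[5,5,5,5,5,5,5,5,5], travel=[[0,0.015,0.005],[0,0.0116,0.0053],[0,0.011,0.0064],[0,0.0104,0.0074],[0,0.0096,0.0084],[0,0.0087,0.0093],[0,0.0078,0.0101],[0,0.006,0.009],[0,0,0]], spin=[0,0,0,0,0,0,0,0,0], grip_force=35)

```text
time_s: 8.43
position: [0.5512, -0.1318, 0.0402]
orientation: [3.141, 0.001, -0.128]
force: [-0.7, 2.0, -3.0]
finger_gap: 0.104
grip_force: 35.0
```

Call:
apply_moves(fingers=[5,5,5], travel=[[0,0.0015,0.0025],[0,0.0012,0.0022],[0,0,0]], spin=[0,0,0], grip_force=35)

```text
time_s: 8.8
position: [0.5515, -0.1321, 0.0392]
orientation: [-3.139, 0.0, -0.128]
force: [-10.1, 15.2, 29.6]
finger_gap: 0.103
grip_force: 35.0
```

At the stop, so I swing back.

Call:
apply_moves(fingers=[5,5,5,5,5,5,5,5,5,5], travel=[[0,-0.0027,-0.0047],[0,-0.006,-0.009],[0,-0.0078,-0.0101],[0,-0.0087,-0.0093],[0,-0.0096,-0.0084],[0,-0.0104,-0.0074],[0,-0.011,-0.0064],[0,-0.0116,-0.0053],[0,-0.015,-0.005],[0,-0.0207,-0.0037]], spin=[0,0,0,0,0,0,0,0,0,0], grip_force=35)

```text
time_s: 10.05
position: [0.5656, -0.032, 0.1079]
orientation: [3.14, -0.002, -0.128]
force: [-2.6, -3.5, 0.2]
finger_gap: 0.103
grip_force: 35.0
```

Call:
apply_moves(fingers=[5,5,5,5,5,5,5,5,5,5], travel=[[0,-0.021,-0.0004],[0,-0.0208,0.0029],[0,-0.0201,0.0062],[0,-0.0188,0.0093],[0,-0.0171,0.0122],[0,-0.0149,0.0148],[0,-0.0124,0.017],[0,-0.0095,0.0187],[0,-0.0064,0.02],[0,0,0.001]], spin=[0,0,0,0,0,0,0,0,0,0], grip_force=35)

```text
time_s: 11.3
position: [0.5838, 0.1085, 0.0026]
orientation: [3.141, -0.001, -0.128]
force: [6.8, -4.4, -0.9]
finger_gap: 0.103
grip_force: 35.0
```

Call:
apply_moves(fingers=[5,5,5], travel=[[0,0,0.002],[0,0,0.002],[0,0,0]], spin=[0,0,0], grip_force=35)

```text
time_s: 11.68
position: [0.584, 0.1086, 0.002]
orientation: [-3.141, -0.002, -0.129]
force: [-2.7, -4.1, 26.3]
finger_gap: 0.101
grip_force: 35.0
```

Call:
apply_moves(fingers=[60,60,60,60,60,60,60,60,60,60], travel=[[0,0,-0.004],[0,0,0],[0,0,0],[0,0,-0.05],[0,0,-0.05],[0,0,-0.05],[-0.023,-0.048,0],[-0.023,-0.048,0],[-0.023,-0.048,0],[-0.023,-0.048,0]], spin=[0,0,0,0,0,0,0,0,0,0])

```text
time_s: 12.92
position: [0.5149, 0.312, 0.1536]
orientation: [3.141, 0.001, -0.128]
force: [0.2, 0.6, 0.0]
finger_gap: 0.6
grip_force: 0.0
```

Run:
```python
from h import *
im=save("top","t4.png");s=save("side","s4.png")
a=cv2.resize(im[100:225,270:425,::-1],None,fx=3,fy=3,interpolation=2);b=cv2.resize(s[150:250,230:350,::-1],None,fx=2.75,fy=2.75)
b=np.pad(b,((0,100),(0,0),(0,0)));cv2.imwrite("pics/c5.png",np.hstack([a,b]))
```

```text
(no output)
```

View pics/c5.png

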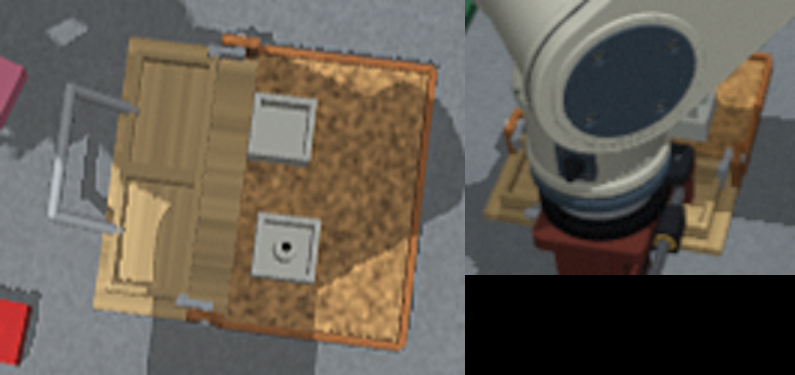

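The view shows the flap back down and both feet underside up. The foot at top pixel (364,142) is empty (bare); the one at (365,182) has the boss. I measure the bare one, and the empty one is the one to take.

Run:
```python
from h import *
im=cv2.imread("pics/t4.png");hsv=cv2.cvtColor(im,cv2.COLOR_BGR2HSV)
m=((hsv[...,1]<45)&(hsv[...,2]>120)).astype(np.uint8);k=np.zeros_like(m);k[122:205,348:385]=m[122:205,348:385]
cs,_=cv2.findContours(k,0,1)
for c in cs:
  if cv2.contourArea(c)>150:
    r=cv2.minAreaRect(c);p=ray("top",r[0],.041);print(r,p);print([np.round(ray("top",q,.041)[:2],4) for q in cv2.boxPoints(r)])
    d=p[:2]-[.5674,-.0194];cc,s=np.cos(-.128),np.sin(-.128);print("jig",d@[cc,s],d@[-s,cc])
st=sensors.get_state();print(st["position"],st["joint_pos"])
```

```text
((364.9923095703125, 182.06153869628906), (21.085905075073242, 20.71380043029785), 7.125016689300537) [ 0.51190884 -0.06968765  0.041     ]
[array([ 0.4905, -0.0416]), array([ 0.5399, -0.048 ]), array([ 0.5334, -0.0979]), array([ 0.4841, -0.0913])]
jig -0.04861793815110914 -0.05695974840489533
((363.70770263671875, 141.83847045898438), (20.961870193481445, 20.34169578552246), 7.125016689300537) [ 0.6093777  -0.06736471  0.041     ]
[array([ 0.5881, -0.0392]), array([ 0.6374, -0.0456]), array([ 0.6307, -0.0956]), array([ 0.5815, -0.089 ])]
jig 0.04775701934498556 -0.042213836541389965
[0.51400814 0.31467    0.15356466] [5.28920896e-01 4.36831947e-01 1.70970947e+00 1.40698988e-03
 9.95670125e-01 2.22267264e+00]
```

Call:
apply_moves(fingers=[80,80,80,80,80,80,80,80,80,80], travel=[[0.0205,0.0523,0],[0.0205,0.0523,0],[0.0205,0.0523,0],[0.0205,0.0523,0],[0.0205,0.0523,0],[0.0205,0.0523,0],[0.0204,0.052,0],[0,0,0],[0,0,0],[0,0,0]], spin=[0,0,0,0,0,0,0,-0.1745,-0.1745,-0.1745])

```text
time_s: 14.28
position: [0.6107, -0.0716, 0.1534]
orientation: [-3.141, 0.001, 0.4]
force: [0.6, 0.2, -0.5]
finger_gap: 0.801
grip_force: 0.0
```

Call:
apply_moves(fingers=[80,80,80,80,80,80,80,80], travel=[[0,0,0],[0,0,0],[0,0,0],[0,0,0],[0,0,0],[0,0,0],[0,0,0.05],[0,0,0.02]], spin=[-0.1745,-0.1745,-0.1745,-0.1745,-0.1745,-0.1745,0,0])

```text
time_s: 15.28
position: [0.6091, -0.0709, 0.0814]
orientation: [-3.137, 0.0, 1.442]
force: [0.1, -0.3, 0.4]
finger_gap: 0.801
grip_force: 0.0
```

Run:
```python
from h import *
save("side","s5.png");im=cv2.imread("pics/s5.png");st=sensors.get_state();T=st["position"];print(T,st["orientation"],st["finger_gap"])
e=np.array([np.cos(-.128),np.sin(-.128),0]);g=st["finger_gap"]*.044
for s in(-1,1):print("pred tip inner/outer",proj("side",T+s*e*g),proj("side",T+s*e*(g+.0135)),"+.04",proj("side",T+s*e*g+[0,0,.04]))
cv2.imwrite("pics/c6.png",cv2.resize(im[130:240,210:350],None,fx=5,fy=5,interpolation=2))
```

```text
[ 0.60828534 -0.07067373  0.07971005] [-3.13448896e+00 -3.00673682e-05  1.44154164e+00] 0.8024964566165265
pred tip inner/outer [286.30784985 176.29754509] [291.22128388 176.96444505] +.04 [285.22079878 165.12340157]
pred tip inner/outer [260.89806261 172.84867694] [256.0958431  172.19687212] +.04 [259.17135092 161.69587228]
```

View pics/c6.png

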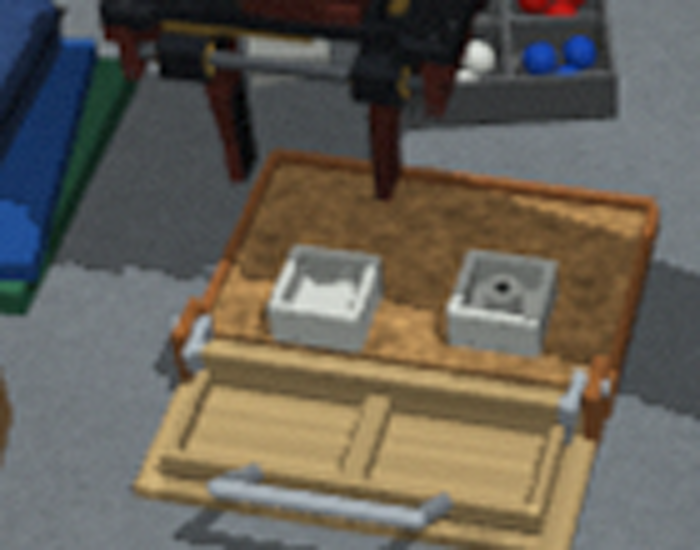

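Crop: the fingertips are at (238,180) and (385,197). Both feet are clear: the empty one is at (325,297), the bossed one at (502,303). The stated z still reads about 30 mm low, so I descend guarded and watch the force.

Call:
apply_moves(fingers=[90,90,90,90,90], travel=[[0.003,0,0],[0,0,0.03],[0,0,0.03],[0,0,0.02],[0,0,0]], spin=[0,0,0,0,0])

```text
time_s: 15.95
position: [0.6115, -0.0675, 0.0038]
orientation: [-3.14, -0.0, 1.442]
force: [-0.2, 0.1, 0.2]
finger_gap: 0.898
grip_force: 0.0
```

Call:
apply_moves(fingers=[90,90,90], travel=[[0,0,0.003],[0,0,0.003],[0,0,0]], spin=[0,0,0])

```text
time_s: 16.32
position: [0.6121, -0.0676, -0.0013]
orientation: [3.141, -0.0, 1.442]
force: [-1.1, 0.3, 0.5]
finger_gap: 0.896
grip_force: 0.0
```

Run:
```python
from h import *
save("side","s6.png");im=cv2.imread("pics/s6.png").astype(int)
T=sensors.get_state()["position"];print(T)
e=np.array([np.cos(-.128),np.sin(-.128),0]);n=np.array([.128,.992,0])
for s in(-1,1):
  for o in(0,.02,.03,.04):print(s,o,proj("side",T+s*e*.0464+n*.01+[0,0,o]))
b,g,r=im[...,0],im[...,1],im[...,2]
m=((r>g*1.7)&(r<110)&(r>30)&(b<60)&(g<45))
for v in range(170,205):
  x=np.where(m[v,235:310])[0]+235
  if len(x):print(v,x)
```

```text
[ 0.61213916 -0.0676049  -0.00131005]
-1 0 [289.78217362 201.1447342 ]
-1 0.02 [289.31004164 196.15856819]
-1 0.03 [289.06961593 193.61944235]
-1 0.04 [288.82621173 191.04886077]
1 0 [257.77865655 196.50765211]
1 0.02 [256.92542009 191.52614433]
1 0.03 [256.49101949 188.98995411]
1 0.04 [256.05130368 186.42273175]
170 [239 240 241 254 255 256 257 296 297 298 301]
171 [254 255 256 296 297 298 299 300]
172 [253 254 255 256 296 297 298 299 300]
173 [253 254 255 256 257 296 297 298 299]
174 [254 255 256 296 297 298 300]
175 [254 255 256 296 297 298 299]
176 [254 255 256 296 297 298]
177 [255 256 257 289 296 298]
178 [255 256 257 287 288 289 290 298]
179 [255 256 257 287 288 289 290 291]
180 [255 256 257 287 288 289 290 291]
181 [255 256 257 287 288 289 290 291]
182 [256 257 288 289 290 291]
183 [256 257 258 287 288 289 290 291]
184 [256 257 258 287 288 289 290 291]
185 [257 258 288 289 290]
186 [257 258 288 289 290 291]
187 [257 258 288 289 290 291]
188 [257 258 288 289 290 291]
189 [288 289 290 291]
190 [288 289 290]
191 [288 289 290]
192 [289 290]
193 [288 289]
```

Tip rows 193 and 188 agree with an offset of 30 mm, which puts the true tip at z ≈ 0.029. I go down 10 mm more and grip.

Call:
apply_moves(fingers=[90,90,90,90,90], travel=[[0,0,0.003],[0,0,0.003],[0,0,0.002],[0,0,0.002],[0,0,0]], spin=[0,0,0,0,0])

```text
time_s: 17.0
position: [0.6117, -0.0675, -0.012]
orientation: [-3.141, -0.0, 1.442]
force: [-0.4, 0.4, 0.6]
finger_gap: 0.901
grip_force: 0.0
```

Call:
apply_moves(fingers=[40,40,40,40,40,40], travel=[[0,0,0],[0,0,0],[0,0,0],[0,0,0],[0,0,0],[0,0,0]], spin=[0,0,0,0,0,0], grip_force=15)

```text
time_s: 17.75
position: [0.6118, -0.0675, -0.0117]
orientation: [-3.141, 0.0, 1.442]
force: [0.1, 0.1, 1.5]
finger_gap: 0.569
grip_force: 15.0
```

Call:
apply_moves(fingers=[40,40,40,40,40,40,40,40,40,40], travel=[[0,0,-0.01],[0,0,-0.04],[0,0,-0.045],[0.0519,-0.0204,0],[0.0519,-0.0204,0],[0.0519,-0.0204,0],[0.0519,-0.0204,0],[0.0519,-0.0204,0],[0.0519,-0.0205,0],[0.0517,-0.0205,0]], spin=[0,0,0,0,0,0,0,0,0,0], grip_force=20)

```text
time_s: 19.0
position: [0.5162, 0.3127, 0.084]
orientation: [3.141, -0.001, 1.442]
force: [1.1, -0.1, 0.1]
finger_gap: 0.571
grip_force: 20.0
```

Run:
```python
from h import *
save("side","s7.png");im=cv2.imread("pics/s7.png");st=sensors.get_state();T=st["position"];print(T,st["finger_gap"],st["grip_force"])
b=proj("side",(T[0],T[1],T[2]+.04));print("foot pred",b)
hsv=cv2.cvtColor(im,cv2.COLOR_BGR2HSV);m=((hsv[...,1]<40)&(hsv[...,2]>140)).astype(np.uint8)
u,v=b.astype(int);k=np.zeros_like(m);k[v-45:v+45,u-40:u+40]=m[v-45:v+45,u-40:u+40]
for c in cv2.findContours(k,0,2)[0]:
  if cv2.contourArea(c)>60:print(cv2.minAreaRect(c),cv2.boundingRect(c))
print("tray corners",[np.round(proj("side",p+(.035,))) for p in((.565,.3836),(.585,.26),(.465,.2376),(.445,.36))])
```

```text
[0.51501412 0.31857966 0.08431789] 0.5717668389997524 20.00050574541092
foot pred [288.36391279 296.06515139]
((286.4471740722656, 294.1150817871094), (26.107542037963867, 14.804512023925781), 10.619654655456543) (273, 285, 27, 19)
tray corners [array([263., 346.]), array([263., 292.]), array([318., 287.]), array([323., 339.])]
```

Call:
apply_moves(fingers=[40,40,40,40,40,40], travel=[[-0.004,0,0.04],[0,0,0.03],[0,0,0.02],[0,0,0.008],[0,0,0.005],[0,0,0]], spin=[0,0,0,0,0,0])

```text
time_s: 19.8
position: [0.5165, 0.3071, -0.0193]
orientation: [3.141, -0.001, 1.442]
force: [-0.2, 0.7, -0.3]
finger_gap: 0.565
grip_force: 20.0
```

Call:
apply_moves(fingers=[40,40,40], travel=[[0,0,0.0015],[0,0,0.0015],[0,0,0]], spin=[0,0,0])

```text
time_s: 20.18
position: [0.5161, 0.3069, -0.0226]
orientation: [3.141, -0.0, 1.442]
force: [-0.6, -0.3, -0.2]
finger_gap: 0.568
grip_force: 20.0
```

Call:
apply_moves(fingers=[75,75,75,75,75,75,75,75,75,75], travel=[[0,0,0.001],[0,0,0],[0,0,0],[0,0,-0.04],[0,0,-0.06],[0,0,-0.05],[0.05,-0.03,0],[0.05,-0.03,0],[0.05,-0.03,0],[0.05,-0.03,0]], spin=[0,0,0,0,0,0,0,0,0,0])

```text
time_s: 21.42
position: [0.4218, 0.5222, 0.1265]
orientation: [3.141, -0.0, 1.442]
force: [0.2, -1.2, -0.7]
finger_gap: 0.752
grip_force: 0.0
```

Run:
```python
from h import *
im=save("top","t8.png");print(sensors.get_state()["force"])
cv2.imwrite("pics/c8.png",cv2.resize(im[100:240,160:430,::-1],None,fx=2.9,fy=2.9,interpolation=2))
```

```text
[-1.39254198  3.73265075  0.78603926]
```

View pics/c8.png

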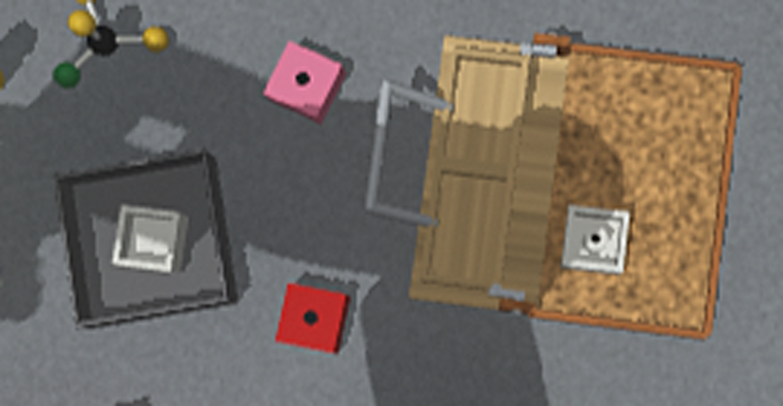

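The picture shows the empty foot lying flat in the plain grey tray at (150,238). The bossed foot is on the board, underside up, at (597,240), and the flap is down. The arm touches nothing, so I hand in.

```bash
python3 -c "
from station import ticket
print(ticket.sign_off())"
```

```text
the job is handed in; nothing more can be done
None
```

The job is handed in at about 21 s: I swung the flap to its stop and back down, put the boss-less foot in the plain grey tray, and left the sound foot underside up on the board.

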